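Put the whetstones away in their latched case

ROBOT

A 7-joint arm with a two-finger parallel gripper is mounted at the origin on the work surface. World frame = base frame: x ahead of the robot, y to its left, z up, the work surface at z = 0. Lengths are in m, angles in degrees, forces in N, time in s.
With the tool pointing down it reaches from about 0.4 to 0.85 m from the base axis. Payload 6.9 kg.
Tool frame: the origin (TCP) lies at the very end of the fingers, on their centre line; the grasp point (between the pads) lies 19 mm behind it; z points along the fingers, y is the direction in which the jaws open and shut (so a half turn about z gives the same grasp; the last joint's range is limited). The gripper opens to 85 mm and grips with 20 to 120 N. Pads are 22 mm wide; open, the fingers measure 114 mm over their backs; the gripper's body (76 mm by 85 mm) begins 54 mm behind the grasp point. The pads swing forward as they close: fully open they stand 13 mm farther back than shut.
Start: joints at [-60.59, 29.078, -13.613, 85.955, 7.202, 65.827, -8.869], TCP at [0.248, 0.574, 0.192] pointing down, gripper open.
Joint ranges: [-176.47, 176.47], [-13.61, 117.27], [-81.72, 77.17], [0.22, 143.17], [-87.28, 267.28], [10, 112.55], [-165.47, 165.47]. Speed limits (degrees/s): [136.94, 136.94, 180, 180, 180, 180, 180].

INTERFACE

Orientations are given as [roll, pitch, yaw] about the fixed x, y, z axes, in that order (R = Rz(yaw) Ry(pitch) Rx(roll)).
In Python, from station import manip gives the robot as it stands.
- The arm moves only by the shell command python3 -m jog 'ROWS' [FORCE]. ROWS is JSON, one flat list of numbers, 7 for each row, row after row: the shift along the tool's x, y, z scaled (see below), then the turn, a rotation vector about the tool's x, y, z scaled (see below), then the closure, from -1 (fully open) to 1 (shut). A call has 1 to 20 rows; each row is the pose to reach, as a shift and turn from the pose commanded when the call began, along the tool's axes at that moment; what a row does not reach only later rows make up. The controller multiplies each number of a shift by 0.75 m and each number of a turn by pi/2 rad. A row lasts 1/8 s, in which the tool goes at most 62.5 mm and 10.7 degrees, less where a joint would pass 70% of its speed; a pose out of reach is approached as far as the arm can. A call with a number of a shift or a turn outside -1 to 1 is refused whole. A call with a gripper value outside its range is refused whole. The fingers move at their own pace and stop on an object; FORCE is the grip in N (left out, the last holds). Time passes only in rows, so rows that repeat a pose let the fingers close. It gives the time, the measured TCP pose, the force and the opening at its end, in the units of the state.
- manip.sense(): the state, without advancing time (a new reading comes with each control period).
- manip.get_image(name): name is "scene" or "top" or "wrist"; returns (picture, depth): 420x560x3 uint8, red, green, blue; 420x560 float32, m along the optical axis (not along the pixel's ray), 0 where there is no reading.
- manip.camera_params(name): a dict with "fx", "fy", "cx", "cy" (pixels), "world_to_cam" (4x4, takes a point from world to camera coordinates); the wrist camera has in their place "hand_eye" (4x4, takes a point from camera to tool coordinates, whose origin is the TCP and whose axes are the flange's). Camera axes: x right, y up, looking along -z (the intrinsics and any distortion apply to the point x, -y, -z); pixel columns grow to the right and rows downward; lengths in m; the calibration is good to about 2 mm. A picture is of the moment at which its call begins: read the wrist's pose just before it. camera_params takes no time and is no camera call.
- manip.hand_in(): hands the job in, once; it reports no verdict.
Trained networks look in the newest picture that a camera, given by its name, has taken for a name from the list of things; names that differ only in an ending like _2 or _b are one class to them, and where a whole thing is asked for, a point or a joint stands for the part that bears it (a point fixed in the world has none). Each returns a list of dicts, best first, with "p" (0 to 1); they miss things now and then, are a little off and sometimes report something else, mostly with a low value. They report only what shows in the picture. A call takes as long as a camera call. They do not tell look-alikes from the thing itself.
- manip.recognise(camera, target): "xy" ([column, row] in pixels, amid what is visible of it).
- manip.regions_of(camera, target): "region" (420x560 bool, what is visible of it) and "xy" ([column, row] in pixels, amid what is visible of it).
The state is a dict: "time_s": time; "q": joint angles; "qvel": joint speeds; "tau": joint torques, N m; "position": TCP position; "tcp_rot": TCP orientation; "wrist_force": force on the tool from outside, world axes, zero at the start; "moment": the same for the moment, N m; "width": opening from 0.0 (shut) to 1.0 (fully open).
Only numpy, scipy, OpenCV 4.12 (cv2) and the standard library are available. Lean on these libraries where they do the work, as an engineer would, in place of code of your own. Each camera call takes 0.05 s, during which the arm holds its last target. There are 200 camera calls.

TASK

Sharpening is over: put the whetstones away. Give the latch knob on the wooden stone case its full quarter turn to free the lid, swing the lid fully open, and lay every whetstone that is out on the bench flat and fully home in the pocket cut for it; then shut the lid and turn the latch back so that it is locked. Leave the other things on the bench standing and lying where they are.

Things in the scene. Friction and masses are not known exactly. Their poses are not given: they have to be found in the camera images.
- stone_case: Low wooden box, fixed to the bench, 336 (x) x 190 (y) x 58 mm high without its lid, walls 10 mm. Origin: centre of its underside; x along the hinge line, +y to the hinge side, z up. Inside, a deck at z = 22 mm has four pockets 12 mm deep in a row from -x to +x: large, medium, slip, small, long sides along y; the walls stand 36 mm above the deck
- case_lid (a joint): Angle of the lid (rad): 0 shut, grows as the -y edge rises and the lid swings over towards +y, stop at 1.75. Lid 340 x 196 x 10 mm, 0.45 kg, its friction hinge (0.65 N m) lets it stay at any angle. It cannot rise while the latch cam is under the strike lip
- lid_hinge (a point): Middle of the hinge line, at the lid's underside on the +y wall (case frame 0, 95, 58 mm); its axes are those of the lid, equal to the case's when shut. From here the lid reaches 195 mm towards -y
- lid_edge (a point): Middle of the lid's free edge, on its outer (upper) face
- latch_knob (a joint): Angle of the quarter-turn cam latch on the lid (rad): 0 latched (grip bar square to the free edge, cam under a lip of the -y wall), grows clockwise seen from above the lid, stop at 1.571 (bar parallel to the edge, cam clear). The cam clears the lip beyond about 1.05. Friction 0.12 N m. The knob is also the pull for the lid
- latch_grip (a point): Centre of the knob's grip bar, on its axis (152 mm from the hinge line, mid length of the lid), 22 mm above the lid's outer face. Dark steel bar 46 long x 14 wide, from 6 to 32 mm above the lid. Axes turn with the knob: y along the bar; at 0 they equal the lid's
- stone_large: Grey whetstone, largest, plain oblong: 54 (its x) x 130 (its y) x 27 mm thick, 0.42 kg, bottom edges eased 2 mm. Origin: centre of the underside, x across, y along, z up. May be absent (None)
- stone_medium: Grey whetstone, medium, plain oblong: 46 (its x) x 112 (its y) x 27 mm thick, 0.31 kg, bottom edges eased 2 mm. Origin: centre of the underside, x across, y along, z up. May be absent (None)
- stone_slip: Grey whetstone, third in size, one end rounded to a full half circle, the other square: 38 (its x) x 96 (its y) x 27 mm thick, 0.22 kg, bottom edges eased 2 mm. Origin: centre of the underside, x across, y along, z up; the round end (radius 19 mm) is at its -y end. May be absent (None)
- stone_small: Grey whetstone, smallest, plain oblong: 30 (its x) x 76 (its y) x 27 mm thick, 0.14 kg, bottom edges eased 2 mm. Origin: centre of the underside, x across, y along, z up. May be absent (None)
- pocket_large (a point): Centre of the floor of the pocket for stone_large, axes of the case. Pocket 58 (x) x 134 (y) x 12 mm deep; a stone that is home has its origin here and stands 15 mm above the deck, either way round
- pocket_medium (a point): Centre of the floor of the pocket for stone_medium, axes of the case. Pocket 50 (x) x 116 (y) x 12 mm deep; a stone that is home has its origin here and stands 15 mm above the deck, either way round
- pocket_slip (a point): Centre of the floor of the pocket for stone_slip, axes of the case. Pocket 42 (x) x 100 (y) x 12 mm deep; a stone that is home has its origin here and stands 15 mm above the deck; the pocket's -y end has cut corners, so the stone goes in only with its round end towards -y
- pocket_small (a point): Centre of the floor of the pocket for stone_small, axes of the case. Pocket 34 (x) x 80 (y) x 12 mm deep; a stone that is home has its origin here and stands 15 mm above the deck, either way round
- gouge_a: Bystander, not part of the job. Carving gouge lying on the bench, turned wooden handle and steel blade, 215 long, 26 high; origin at the ferrule, blade to +x (mm)
- gouge_b: Bystander, not part of the job. Shorter carving gouge lying on the bench, 185 long; origin at the ferrule, blade to +x (mm)
- mallet: Bystander, not part of the job. Round wooden carver's mallet standing on its head, 240 high, 96 across; origin under its centre (mm)
- ring_blank: Bystander, not part of the job. Thick ring-shaped wooden blank, 90 across, 38 high; origin under its centre (mm)
- tin_cup: Bystander, not part of the job. Small dark metal cup, 60 across, 62 high; origin under its centre (mm)
- figure: Bystander, not part of the job. Small carved wooden figure, 55 x 62 foot, 124 high; origin under its centre (mm)
- bowl: Bystander, not part of the job. Shallow wooden bowl, 90 across, 35 high; origin under its centre (mm)
- wood_blank: Bystander, not part of the job. Block of pale wood, 85 x 65 x 55; origin under its centre (mm)
Mind the look-alikes: they are no part of the job. Leave any black or yellow look-alike of the stone_slip alone.

How it is judged (in metres and radians):
On the way, in this order (a step that is already met when the one before it is completed fails the run):
1. the latch knob is turned a quarter turn to free the lid (value of joint latch_knob above 1.2 rad), for 0.1 s.
2. the lid is swung open (value of joint case_lid above 1.4 rad), for 0.3 s.
3. with the lid open, every whetstone present lies flat and home in its own pocket (z of stone_large in the frame of pocket_large between -0.0025 and 0.0025 m and horizontal distance between stone_large and pocket_large below 0.005 m and angle between each of stone_large, stone_medium, stone_slip, stone_small's own z axis and vertical below 0.05 rad and angle between the y axis of each of stone_large, stone_medium, stone_slip, stone_small and the y axis of stone_case, either way round below 0.08 rad and z of stone_medium in the frame of pocket_medium between -0.0025 and 0.0025 m and horizontal distance between stone_medium and pocket_medium below 0.005 m and z of stone_slip in the frame of pocket_slip between -0.0025 and 0.0025 m and horizontal distance between stone_slip and pocket_slip below 0.005 m and z of stone_small in the frame of pocket_small between -0.0025 and 0.0025 m and horizontal distance between stone_small and pocket_small below 0.005 m and value of joint case_lid above 1 rad), for 0.3 s.
4. the lid is shut (value of joint case_lid below 0.03 rad), for 0.2 s.
At the end, for the whole second after the job is handed in: Every whetstone present lies in its own pocket: origin within 5 mm sideways and 2.5 mm in height of the pocket's floor centre, tilt under 0.05 rad, long side along the case's y within 0.08 rad, at rest; the lid is shut (under 0.03 rad) and the latch turned back (under 0.25 rad) (z of stone_large in the frame of pocket_large between -0.0025 and 0.0025 m and horizontal distance between stone_large and pocket_large below 0.005 m and angle between each of stone_large, stone_medium, stone_slip, stone_small's own z axis and vertical below 0.05 rad and angle between the y axis of each of stone_large, stone_medium, stone_slip, stone_small and the y axis of stone_case, either way round below 0.08 rad and z of stone_medium in the frame of pocket_medium between -0.0025 and 0.0025 m and horizontal distance between stone_medium and pocket_medium below 0.005 m and z of stone_slip in the frame of pocket_slip between -0.0025 and 0.0025 m and horizontal distance between stone_slip and pocket_slip below 0.005 m and z of stone_small in the frame of pocket_small between -0.0025 and 0.0025 m and horizontal distance between stone_small and pocket_small below 0.005 m and value of joint case_lid below 0.03 rad and value of joint latch_knob below 0.25 rad and linear speed of each of stone_large, stone_medium, stone_slip, stone_small below 0.02 m/s); the robot touches nothing.
It fails at once if a bystander is knocked more than 6 cm from its place (distance of any of gouge_a, gouge_b, mallet, ring_blank, tin_cup, figure, bowl, wood_blank from where it was at the start of the episode above 0.06 m).
It fails at once if a standing bystander is toppled (angle between any of mallet, figure, tin_cup's own z axis and vertical above 0.6 rad).
Of stone_large, stone_medium, stone_slip, stone_small only 2 to 4 are there at a start; the rules pass over those that are not, and their reading is None.
At some moment in a run one of stone_large, stone_medium, stone_slip, stone_small may be knocked a few centimetres aside while the robot is not near it.
Once in a run the grip may slacken for a moment while it holds something.
It also fails if it takes over 210 s, if anything falls off the work surface, if the arm or the gripper's body presses on something with over 40 N, if the wrist force passes 120 N, or if a joint passes its speed limit or range.

## Working session

There is one attempt and no reset: what is moved stays moved. The work goes in short steps, Python scripts to look and compute and a shell command to move; the robot and the scene stay as the last step left them, time stands still between calls to the robot, and variables do not carry over. Pictures are saved under pics/ and viewed, about 12 in all and at most 16, crops included, and the job is handed in when it is done.

```bash
ls; mkdir -p pics; cat > h.py <<'E'
import numpy as np, cv2
from station import manip
from scipy.spatial.transform import Rotation as R
def pts(cam,dep,u,v):
    p=manip.camera_params(cam); d=dep[v,u]
    c=np.stack([(u-p['cx'])/p['fx']*d,-(v-p['cy'])/p['fy']*d,-d],-1)
    if cam=='wrist':
        s=manip.sense(); c=c@p['hand_eye'][:3,:3].T+p['hand_eye'][:3,3] if True else c
        Rt=R.from_euler('xyz',s['tcp_rot'],degrees=True).as_matrix()
        return c@Rt.T+s['position']
    T=np.linalg.inv(np.array(p['world_to_cam'])); return c@T[:3,:3].T+T[:3,3]
E
python3 - <<'E'
from h import *
print({k:v for k,v in manip.sense().items()})
for c in('top','scene'):
    im,d=manip.get_image(c); cv2.imwrite(f'pics/{c}0.png',im[:,:,::-1]); np.save(f'{c}0.npy',d)
    print(c,manip.camera_params(c))
    for t in['stone_case','stone_large','stone_medium','stone_slip','stone_small','latch_knob','gouge_a','mallet','ring_blank','tin_cup','figure','bowl','wood_blank']:
        for r in manip.regions_of(c,t):
            if r['p']<.2: continue
            v,u=np.nonzero(r['region']&(d>0)); P=pts(c,d,u,v)
            zt=np.percentile(P[:,2],90); Q=P[abs(P[:,2]-zt)<.006]
            (cx,cy),(w,h),a=cv2.minAreaRect((Q[:,:2]*1000).astype(np.float32))
            print(c,t,round(r['p'],2),np.round(r['xy']),'z',round(zt,3),'rect',*np.round([cx,cy,w,h,a],1))
E
```

```text
pics
{'time_s': 0.0, 'q': array([-60.58971312,  29.12649988, -13.60758701,  86.00888308,
         7.20124794,  65.82648006,  -8.87122371]), 'qvel': array([ 0.05179994,  0.0090585 , -0.04921102, -0.06149044,  0.09603702,
       -0.04850465, -0.06262938]), 'tau': array([ 1.37739594e-04, -6.20604873e+01, -2.18686245e+00, -2.49642134e+01,
        1.25027986e-02,  1.21662940e-02, -5.38037045e-05]), 'position': array([0.24772734, 0.57318355, 0.1911173 ]), 'tcp_rot': array([-1.79896793e+02,  1.78993680e-03,  1.56631886e+02]), 'wrist_force': array([-0.73081739,  0.15551516,  0.29210433]), 'moment': array([-0.01353279,  0.00166359,  0.00676902]), 'width': 0.9965695117897181}
top {'fx': 429.6635657007566, 'fy': 429.6635657007566, 'cx': 281.54223027852925, 'cy': 212.05761989841636, 'world_to_cam': array([[-0.0149648 , -0.9998768 ,  0.00473679,  0.05496382],
       [ 0.99906735, -0.01476046,  0.04057793, -0.58483249],
       [-0.04050301,  0.00533962,  0.99916515, -1.15585428],
       [ 0.        ,  0.        ,  0.        ,  1.        ]])}
top stone_case 0.96 [220. 245.] z 0.071 rect 508.0 212.5
[... 2400 characters left out ...]
[158. 169.] z 0.025 rect 479.6 -446.2 25.7 181.6 83.4
scene ring_blank 0.77 [162. 232.] z 0.042 rect 735.5 -263.6 89.8 79.6 18.1
scene ring_blank 0.33 [357. 213.] z 0.074 rect 513.2 213.2 346.7 200.5 4.1
scene tin_cup 0.84 [242. 163.] z 0.062 rect 384.4 -191.8 63.4 57.4 10.8
scene figure 0.94 [271. 254.] z 0.118 rect 773.5 48.7 31.9 39.9 22.9
scene bowl 0.72 [441. 269.] z 0.036 rect 656.2 443.3 91.2 85.5 0.9
scene bowl 0.6 [361. 212.] z 0.074 rect 513.3 213.5 346.4 200.0 4.1
scene wood_blank 0.9 [483. 240.] z 0.058 rect 517.8 528.2 64.1 85.6 89.5
scene wood_blank 0.71 [357. 219.] z 0.074 rect 513.0 213.4 346.6 201.4 4.3
scene wood_blank 0.62 [268. 255.] z 0.118 rect 773.5 48.7 31.9 39.9 22.9
```

View pics/top0.png

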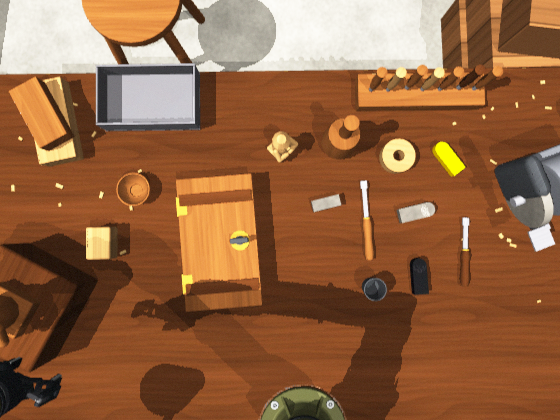

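View pics/scene0.png

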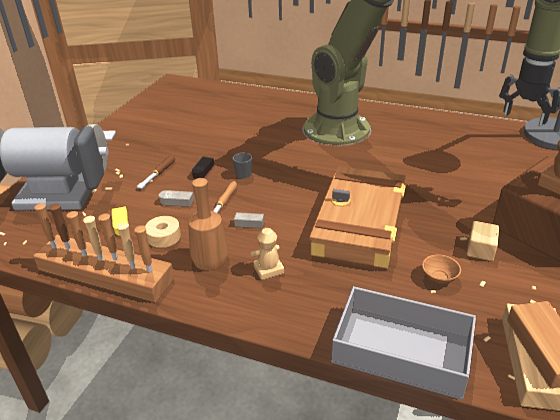

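The top view shows the case at (220,245), with the knob at (240,240) on its right (world -y) side, so the hinge is to +y. The grey small stone is at (326,204) and the grey slip at (416,211), round end right (-y). The black and yellow slips are decoys, and no large or medium stone shows. I'll hover over the knob next.

```bash
cat >> h.py <<'E'
def go(x,y,z,yaw,roll=180,pitch=0):
    s=manip.sense(); R0=R.from_euler('xyz',s['tcp_rot'],degrees=True)
    d=R0.inv().apply(np.array([x,y,z])-s['position'])/.75
    r=(R0.inv()*R.from_euler('xyz',[roll,pitch,yaw],degrees=True)).as_rotvec()/(np.pi/2)
    print('row',np.round(d,4).tolist(),np.round(r,4).tolist(),'dist',round(np.linalg.norm(d)*.75,3))
E
python3 -c "
from h import *
go(.512,.158,.26,94.1)"
```

```text
row [-0.5431, -0.3692, -0.0907] [-0.0, 0.0, 0.6948] dist 0.497
```

```bash
python3 -m jog '[-0.2,-0.1,-0.09,0,0,0.2,-1, -0.5431,-0.3692,-0.0907,0,0,0.6948,-1,-0.5431,-0.3692,-0.0907,0,0,0.6948,-1,-0.5431,-0.3692,-0.0907,0,0,0.6948,-1,-0.5431,-0.3692,-0.0907,0,0,0.6948,-1,-0.5431,-0.3692,-0.0907,0,0,0.6948,-1,-0.5431,-0.3692,-0.0907,0,0,0.6948,-1,-0.5431,-0.3692,-0.0907,0,0,0.6948,-1,-0.5431,-0.3692,-0.0907,0,0,0.6948,-1,-0.5431,-0.3692,-0.0907,0,0,0.6948,-1,-0.5431,-0.3692,-0.0907,0,0,0.6948,-1]'
python3 - <<'E'
from h import *
s=manip.sense();print(s['q'].round(1))
im,d=manip.get_image('wrist'); cv2.imwrite('pics/w1.png',im[:,:,::-1])
p=manip.camera_params('wrist');print(p['hand_eye'].round(3),p['fx'])
v,u=np.mgrid[0:420,0:560]; P=pts('wrist',d,u.ravel(),v.ravel()); P=P[(d.ravel()>0)]
print('lid z',np.median(P[(P[:,2]>.05)&(P[:,2]<.08)][:,2]))
Q=P[(P[:,2]>.085)&(P[:,2]<.13)&(abs(P[:,0]-.512)<.06)&(abs(P[:,1]-.158)<.06)]
print(len(Q),Q[:,2].max(),cv2.minAreaRect((Q[:,:2]*1000).astype(np.float32)))
for r in manip.recognise('wrist','latch_knob'): print(r)
E
```

```text
time_s: 2.78
position: [0.5112, 0.1596, 0.2598]
tcp_rot: [-180.0, -0.0, 94.3]
wrist_force: [0.1, -0.3, -1.0]
width: 1.002
[-25.9  18.1   8.4  92.9  -2.8  69.2 -12.7]
[[ 0.     0.966  0.26   0.066]
 [ 1.    -0.     0.001  0.   ]
 [ 0.001  0.26  -0.966 -0.183]
 [ 0.     0.     0.     1.   ]] 330.7576997830436
lid z 0.06918963305822104
565 0.10327914169369945 ((514.5392456054688, 157.09930419921875), (12.881787300109863, 45.931819915771484), 4.283133506774902)
```

View pics/w1.png

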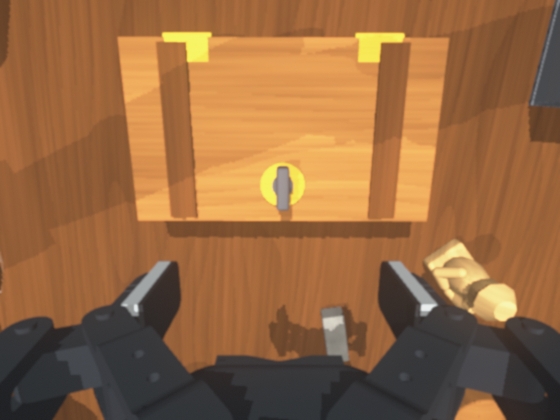

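The wrist view shows the case with the bar upright at pixel (283,187). That puts the knob at (514.5,157.1) mm, yaw 4.2°. I'll descend and grip it.

```bash
python3 -c "
from h import *
go(.5145,.1571,.079,94.2)"
```

```text
row [-0.0034, 0.004, 0.2412] [-0.0002, -0.0002, 0.0005] dist 0.181
```

```bash
python3 -m jog '[-0.0034,0.004,0.08,0,0,0,-1,-0.0034,0.004,0.14,0,0,0,-1,-0.0034,0.004,0.18,0,0,0,-0.3,-0.0034,0.004,0.22,0,0,0,-0.1,-0.0034,0.004,0.241,0,0,0,-0.1,-0.0034,0.004,0.241,0,0,0,-0.1,-0.0034,0.004,0.241,0,0,0,1,-0.0034,0.004,0.241,0,0,0,1,-0.0034,0.004,0.241,0,0,0,1,-0.0034,0.004,0.241,0,0,0,1,-0.0034,0.004,0.241,0,0,0,1]' 60
```

```text
time_s: 4.25
position: [0.5152, 0.1556, 0.0794]
tcp_rot: [180.0, -0.0, 94.1]
wrist_force: [-0.3, 0.0, 0.3]
width: -0.002
```

```bash
python3 - <<'E'
from h import *
print(manip.sense()['width'],manip.sense()['wrist_force'])
im,d=manip.get_image('wrist'); im2,d2=manip.get_image('scene')
a=cv2.resize(im2[140:280,260:420],(480,420),interpolation=cv2.INTER_CUBIC); cv2.imwrite('pics/c2.png',np.hstack([im[:,140:460],a])[:,:,::-1])
E
```

```text
-0.0024333663785509503 [-0.34290575  0.02361143  0.33886066]
```

View pics/c2.png

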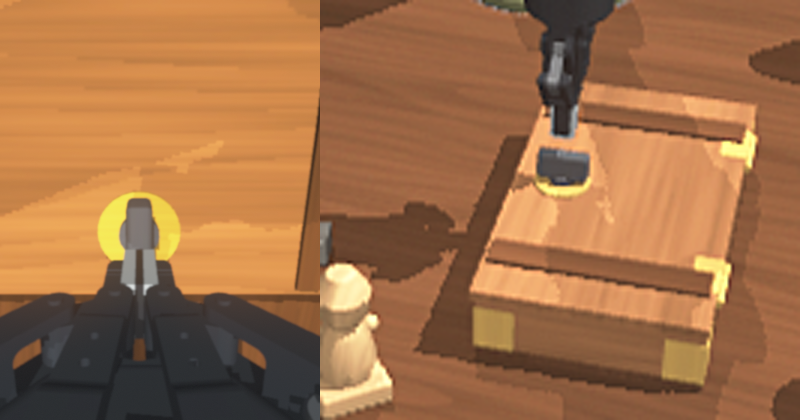

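The fingers closed on nothing: in the left crop the closed tips sit at about (138,285), just short of the bar, whose near end is at (138,265). I'll check both in the tool frame.

```bash
python3 - <<'E'
from h import *
s=manip.sense(); im,d=manip.get_image('wrist')
for r in range(195,345,8):
    us=np.array([270,274,278,282,286]); v=np.full(5,r)
    P=pts('wrist',d,us,v); k=np.argmax(P[:,2]); print(r,d[r,us].round(3),P[2].round(4),im[r,278])
c=manip.camera_params('wrist');print(c)
print(s['position'],s['q'].round(2),s['tcp_rot'])
E
```

```text
195 [0.195 0.194 0.196 0.194 0.194] [0.5129 0.1799 0.0705] [242 213  76]
203 [0.177 0.175 0.176 0.177 0.176] [0.5129 0.1799 0.0907] [107  91  81]
211 [0.167 0.167 0.168 0.167 0.166] [0.5131 0.178  0.1002] [131 122 118]
219 [0.168 0.169 0.168 0.168 0.168] [0.5134 0.174  0.1009] [129 120 118]
227 [0.17  0.17  0.169 0.169 0.168] [0.5137 0.1698 0.1009] [129 121 118]
235 [0.17  0.17  0.17  0.17  0.169] [0.514  0.1655 0.1011] [128 121 118]
243 [0.172 0.172 0.172 0.172 0.171] [0.5143 0.161  0.1006] [127 120 118]
251 [0.146 0.146 0.146 0.145 0.146] [0.514  0.1667 0.1259] [85 68 52]
259 [0.137 0.138 0.137 0.137 0.137] [0.514  0.1666 0.1345] [82 65 51]
267 [0.129 0.13  0.128 0.129 0.13 ] [0.514  0.1672 0.1437] [78 63 51]
275 [0.122 0.123 0.123 0.123 0.123] [0.5141 0.1665 0.1491] [74 61 51]
283 [0.115 0.117 0.117 0.117 0.117] [0.5141 0.1666 0.1557] [70 59 51]
291 [0.109 0.118 0.116 0.117 0.11 ] [0.5143 0.1644 0.1574] [81 75 71]
299 [0.104 0.117 0.117 0.117 0.105] [0.5145 0.161  0.1569] [71 66 63]
307 [0.102 0.118 0.118 0.118 0.103] [0.5147 0.1578 0.1569] [67 63 62]
315 [0.103 0.118 0.119 0.119 0.108] [0.515  0.1547 0.157 ] [64 61 62]
323 [0.106 0.117 0.121 0.12  0.107] [0.5152 0.1509 0.1562] [50 48 48]
331 [0.109 0.119 0.121 0.121 0.109] [0.5154 0.1476 0.1563] [49 48 49]
339 [0.109 0.302 0.303 0.303 0.111] [0.5232 0.0302 0.    ] [81 57 43]
{'fx': 330.7576997830436, 'fy': 330.7576997830436, 'cx': 278.93965409649684, 'cy': 211.18479267251507, 'hand_eye': array([[ 3.52776439e-05,  9.65723809e-01,  2.59571808e-01,
         6.58640360e-02],
       [ 9.99999805e-01, -1.95777167e-04,  5.92472022e-04,
         1.19343521e-04],
       [ 6.22982571e-04,  2.59571737e-01, -9.65723628e-01,
        -1.82737268e-01],
       [ 0.00000000e+00,  0.00000000e+00,  0.00000000e+00,
         1.00000000e+00]])}
[0.51517075 0.15564194 0.07929966] [-24.22  28.42   7.13 108.03  -4.89  43.84 -10.31] [1.79997999e+02 2.56269454e-04 9.40994402e+01]
```

```bash
python3 - <<'E'
from h import *
for c in('scene','top'):
    im,d=manip.get_image(c); v,u=np.mgrid[0:420,0:560]; P=pts(c,d,u.ravel(),v.ravel())
    m=(abs(P[:,0]-.515)<.03)&(abs(P[:,1]-.157)<.03)&(P[:,2]>.078)&(P[:,2]<.2)
    i=np.nonzero(m)[0]
    for r in range(150,260):
        k=i[i//560==r]
        if len(k) and c=='scene': print(r,len(k),P[k].mean(0).round(3),im.reshape(-1,3)[k].mean(0).round())
E
```

```text
158 1 [0.508 0.172 0.199] [64. 55. 52.]
159 1 [0.506 0.171 0.195] [70. 60. 59.]
160 1 [0.505 0.171 0.191] [67. 58. 56.]
161 4 [0.524 0.158 0.197] [62. 55. 54.]
162 7 [0.528 0.158 0.196] [57. 51. 49.]
163 7 [0.529 0.16  0.194] [54. 47. 45.]
164 8 [0.524 0.164 0.189] [54. 47. 46.]
165 4 [0.53  0.169 0.191] [52. 46. 45.]
166 4 [0.531 0.169 0.188] [57. 48. 46.]
167 3 [0.53  0.168 0.184] [53. 46. 44.]
168 4 [0.522 0.167 0.176] [81. 65. 56.]
169 4 [0.521 0.167 0.173] [72. 60. 55.]
170 3 [0.527 0.167 0.174] [61. 52. 50.]
171 2 [0.537 0.169 0.177] [56. 52. 52.]
172 2 [0.523 0.168 0.165] [105.  82.  68.]
173 3 [0.539 0.165 0.171] [60. 53. 52.]
174 3 [0.537 0.158 0.165] [64. 57. 56.]
175 4 [0.531 0.16  0.159] [92. 88. 87.]
176 9 [0.527 0.158 0.154] [87. 83. 81.]
177 9 [0.526 0.157 0.149] [91. 86. 85.]
178 9 [0.526 0.158 0.147] [88. 84. 83.]
179 9 [0.525 0.157 0.143] [87. 83. 82.]
180 9 [0.524 0.157 0.139] [88. 84. 83.]
181 9 [0.525 0.158 0.137] [90. 86. 85.]
182 9 [0.524 0.157 0.133] [91. 85. 83.]
183 8 [0.525 0.157 0.13 ] [78. 74. 73.]
184 8 [0.526 0.157 0.128] [78. 76. 77.]
185 7 [0.522 0.157 0.122] [132. 131. 129.]
189 7 [0.513 0.144 0.101] [168. 124.  99.]
190 15 [0.516 0.154 0.102] [139. 120. 112.]
191 18 [0.52  0.156 0.102] [119. 114. 114.]
192 18 [0.521 0.157 0.1  ] [110. 106. 106.]
193 18 [0.522 0.157 0.097] [96. 90. 88.]
194 18 [0.523 0.157 0.094] [84. 77. 76.]
195 18 [0.521 0.157 0.09 ] [83. 76. 75.]
196 18 [0.522 0.157 0.087] [84. 77. 76.]
197 18 [0.523 0.158 0.085] [85. 78. 76.]
198 16 [0.522 0.16  0.081] [84. 77. 74.]
199 9 [0.524 0.165 0.081] [88. 83. 83.]
200 3 [0.526 0.169 0.08 ] [109.  93.  78.]
203 1 [0.537 0.174 0.079] [255. 241. 134.]
```

Scene depth agrees with the wrist view: the closed fingertips are really at z≈0.120 while the reported TCP z is 0.079. The tips are therefore about 41 mm short of the reported TCP, and I'll allow for that. Reopening, going 38 mm lower and gripping.

```bash
python3 -m jog '[0,0,0,0,0,0,-0.1,0.002,-0.001,0,0,0,0,-0.1,0.002,-0.001,0,0,0,0,-0.1,0.002,-0.001,0.02,0,0,0,-0.1,0.002,-0.001,0.04,0,0,0,-0.1,0.002,-0.001,0.051,0,0,0,-0.1,0.002,-0.001,0.051,0,0,0,-0.1,0.002,-0.001,0.051,0,0,0,1,0.002,-0.001,0.051,0,0,0,1,0.002,-0.001,0.051,0,0,0,1,0.002,-0.001,0.051,0,0,0,1,0.002,-0.001,0.051,0,0,0,1]' 60
```

```text
time_s: 6.0
position: [0.515, 0.1572, 0.0416]
tcp_rot: [179.9, -0.0, 94.1]
wrist_force: [1.5, -0.1, 6.1]
width: 0.15
```

Gripped. Turning clockwise (+ about tool z).

```bash
python3 -m jog '[0,0,0,0,0,0.1,1,0,0,0,0,0,0.2,1,0,0,0,0,0,0.3,1,0,0,0,0,0,0.4,1,0,0,0,0,0,0.5,1,0,0,0,0,0,0.6,1,0,0,0,0,0,0.7,1,0,0,0,0,0,0.8,1,0,0,0,0,0,0.9,1,0,0,0,0,0,0.98,1,0,0,0,0,0,0.98,1,0,0,0,0,0,0.98,1,0,0,0,0,0,0.98,1]'
python3 -c "
from h import *
s=manip.sense();print(s['moment'],s['q'].round(1))"
```

```text
time_s: 7.62
position: [0.5153, 0.157, 0.0416]
tcp_rot: [-180.0, -0.1, 5.9]
wrist_force: [1.7, -0.7, 4.4]
width: 0.146
[-0.10925019 -0.3008228  -0.09348638] [-40.5  35.1  32.7 110.5 -27.5  42.2 -75.9]
```

```bash
cat >> h.py <<'E'
def swing(angs,grip,hinge=np.array([.5038,.3086,.058]),cy=4.15):
    s=manip.sense(); R0=R.from_euler('xyz',s['tcp_rot'],degrees=True); p=s['position']
    ax=np.array([np.cos(np.radians(cy)),np.sin(np.radians(cy)),0]); o=[]
    for a in angs:
        Q=R.from_rotvec(-np.radians(a)*ax); d=R0.inv().apply(hinge+Q.apply(p-hinge)-p)/.75
        r=(R0.inv()*Q*R0).as_rotvec()/(np.pi/2); o+=[*np.round(d,3),*np.round(r,3),grip]
    print(str([float(x) for x in o]).replace(' ',''))
E
python3 -c "
from h import *
swing([4,8,12,16,20,24,28,32,36,40,44,44,44],1)"
```

```text
[-0.0,0.001,-0.014,-0.044,-0.001,-0.0,1.0,0.0,0.001,-0.028,-0.089,-0.003,-0.0,1.0,0.0,0.0,-0.043,-0.133,-0.004,-0.0,1.0,0.0,-0.002,-0.057,-0.178,-0.005,-0.0,1.0,0.0,-0.005,-0.071,-0.222,-0.007,-0.0,1.0,0.0,-0.009,-0.084,-0.267,-0.008,-0.001,1.0,0.001,-0.013,-0.098,-0.311,-0.009,-0.001,1.0,0.001,-0.019,-0.111,-0.355,-0.011,-0.001,1.0,0.001,-0.026,-0.123,-0.4,-0.012,-0.001,1.0,0.001,-0.033,-0.135,-0.444,-0.013,-0.001,1.0,0.002,-0.042,-0.147,-0.489,-0.015,-0.001,1.0,0.002,-0.042,-0.147,-0.489,-0.015,-0.001,1.0,0.002,-0.042,-0.147,-0.489,-0.015,-0.001,1.0]
```

```bash
python3 -m jog '[0,0.001,-0.014,-0.044,-0.001,0,1, 0,0,-0.028,-0.089,-0.003,0,1, 0,0,-0.043,-0.133,-0.004,0,1, 0,-0.002,-0.057,-0.178,-0.005,0,1, 0,-0.005,-0.071,-0.222,-0.007,0,1, 0,-0.009,-0.084,-0.267,-0.008,-0.001,1, 0.001,-0.013,-0.098,-0.311,-0.009,-0.001,1, 0.001,-0.019,-0.111,-0.355,-0.011,-0.001,1, 0.001,-0.026,-0.123,-0.4,-0.012,-0.001,1, 0.001,-0.033,-0.135,-0.444,-0.013,-0.001,1, 0.002,-0.042,-0.147,-0.489,-0.015,-0.001,1, 0.002,-0.042,-0.147,-0.489,-0.015,-0.001,1, 0.002,-0.042,-0.147,-0.489,-0.015,-0.001,1]' 80
python3 -c "
from h import *
s=manip.sense();print(s['moment'],s['q'].round(1))
swing([4,8,12,16,20,24,28,32,36,40,40,40],1)"
```

```text
time_s: 9.25
position: [0.5131, 0.1881, 0.1519]
tcp_rot: [135.9, 1.2, 5.5]
wrist_force: [1.4, 0.1, 5.0]
width: 0.142
[ 0.04701865 -0.23398755  0.22804452] [ -72.8   53.3   56.1   88.4   -0.8   73.2 -107.7]
[-0.0,0.001,-0.014,-0.044,-0.001,-0.0,1.0,0.0,0.001,-0.028,-0.089,-0.003,-0.0,1.0,0.0,0.0,-0.043,-0.133,-0.004,-0.0,1.0,0.0,-0.002,-0.057,-0.178,-0.006,-0.0,1.0,0.0,-0.005,-0.071,-0.222,-0.007,-0.0,1.0,0.0,-0.008,-0.084,-0.267,-0.008,-0.0,1.0,0.001,-0.013,-0.098,-0.311,-0.01,-0.0,1.0,0.001,-0.019,-0.111,-0.355,-0.011,-0.001,1.0,0.001,-0.026,-0.123,-0.4,-0.013,-0.001,1.0,0.001,-0.033,-0.136,-0.444,-0.014,-0.001,1.0,0.001,-0.033,-0.136,-0.444,-0.014,-0.001,1.0,0.001,-0.033,-0.136,-0.444,-0.014,-0.001,1.0]
```

```bash
python3 -m jog '[0,0.001,-0.014,-0.044,-0.001,0,1, 0,0,-0.028,-0.089,-0.003,0,1, 0,0,-0.043,-0.133,-0.004,0,1, 0,-0.002,-0.057,-0.178,-0.006,0,1, 0,-0.002,-0.057,-0.178,-0.006,0,1, 0,-0.002,-0.057,-0.178,-0.006,0,1]' 80
python3 - <<'E'
from h import *
s=manip.sense();print(s['moment'],s['q'].round(1))
im,d=manip.get_image('scene'); cv2.imwrite('pics/s3.png',im[80:300,200:500,::-1].repeat(2,0).repeat(2,1))
E
```

```text
time_s: 10.0
position: [0.5109, 0.2191, 0.1818]
tcp_rot: [119.8, 1.5, 5.1]
wrist_force: [2.5, 0.6, 5.5]
width: 0.141
[ 0.00753977 -0.14777853  0.28114207] [ -76.    63.    58.3   78.5    4.9   86.  -110.9]
```

View pics/s3.png

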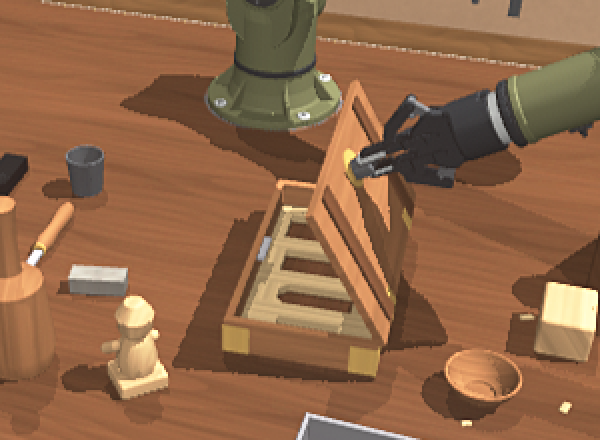

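The lid stands at about 60° with all pockets visible and empty. The arm still has joint range, so I'll swing 24° more.

```bash
python3 -m jog '[0,0.001,-0.014,-0.044,-0.001,0,1, 0,0,-0.028,-0.089,-0.003,0,1, 0,0,-0.043,-0.133,-0.004,0,1, 0,-0.002,-0.057,-0.178,-0.006,0,1, 0,-0.005,-0.071,-0.222,-0.007,0,1, 0,-0.008,-0.084,-0.267,-0.008,0,1,0,-0.008,-0.084,-0.267,-0.008,0,1,0,-0.008,-0.084,-0.267,-0.008,0,1,0,-0.008,-0.084,-0.267,-0.008,0,1]' 80
python3 - <<'E'
from h import *
s=manip.sense();print(s['moment'],s['q'].round(1))
E
```

```text
time_s: 11.18
position: [0.5067, 0.2775, 0.2076]
tcp_rot: [95.8, 1.7, 4.5]
wrist_force: [3.7, 3.7, 3.2]
width: 0.143
[ 0.24754116 -0.03733851  0.67780012] [ -76.9   78.    60.1   63.6   13.9  103.5 -110.7]
```

```bash
python3 -m jog '[0,0,-0.011,-0.033,0,0,1,0,0,-0.011,-0.033,0,0,1,0,0,-0.011,-0.033,0,0,1,0,0,-0.011,-0.033,0,0,0.1,0,0,-0.011,-0.033,0,0,0.1,0,0,-0.011,-0.033,0,0,0.1,0,0,-0.011,-0.033,0,0,-0.2,0,0,-0.04,-0.033,0,0,-0.2,0,0,-0.07,-0.033,0,0,-0.2,0,0,-0.1,-0.033,0,0,-0.2,0,0,-0.13,-0.033,0,0,-0.2,0,0,-0.13,-0.033,0,0,-0.2]' 80
python3 - <<'E'
from h import *
s=manip.sense();print(s['moment'],s['q'].round(1))
c='scene'
im,d=manip.get_image(c)
cv2.imwrite('pics/s4.png',im[80:300,200:500,::-1].repeat(2,0).repeat(2,1))
go(s['position'][0],s['position'][1]+.02,.42,4.15)
E
```

```text
time_s: 12.68
position: [0.495, 0.3508, 0.218]
tcp_rot: [93.0, 1.4, 6.0]
wrist_force: [0.2, 0.1, 0.2]
width: 0.598
[ 0.9777525   0.14782734 -0.0343949 ] [-78.6  87.1  77.2  50.5   3.9 112.5 -98.5]
row [-0.0042, 0.2672, -0.042] [0.9661, -0.0016, 0.0274] dist 0.203
```

View pics/s4.png

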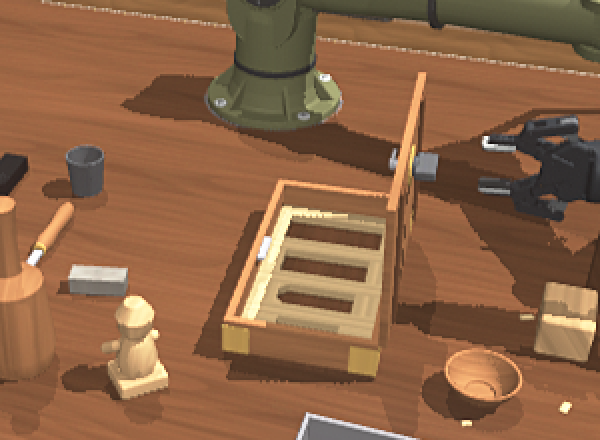

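Lid about 87° open, gripper clear of the knob. I'll raise and return to tool-down, then look for the stones again.

```bash
python3 -m jog '[0,0.05,-0.01,0.09,0,0,-0.2,0,0.09,-0.02,0.19,0,0,-0.2,-0.001,0.13,-0.03,0.3,0,0.01,-0.2,-0.002,0.18,-0.04,0.42,0,0.01,-0.2,-0.003,0.22,-0.04,0.54,0,0.02,-0.2,-0.004,0.25,-0.042,0.65,0,0.02,-0.2,-0.004,0.267,-0.042,0.76,0,0.02,-0.2,-0.004,0.267,-0.042,0.87,0,0.02,-0.2,-0.004,0.267,-0.042,0.966,0,0.027,-0.2,-0.004,0.267,-0.042,0.966,0,0.027,-0.2,-0.004,0.267,-0.042,0.966,0,0.027,-0.2]'
cat >> h.py <<'E'
def stones():
    im,d=manip.get_image('top'); v,u=np.mgrid[0:420,0:560]; P=pts('top',d,u.ravel(),v.ravel()).reshape(420,560,3)
    m=((P[...,2]>.018)&(P[...,2]<.036)&(np.ptp(im.astype(int),axis=2)<45)&(im.mean(2)>90)).astype(np.uint8)
    n,l,st,_=cv2.connectedComponentsWithStats(m)
    for i in range(1,n):
        if st[i,4]>200: print('stone',st[i].tolist(),*[np.round(x,1) for x in cv2.minAreaRect((P[l==i][:,:2]*1000).astype(np.float32))],np.median(P[l==i][:,2]).round(4))
    return im,d,P
E
python3 - <<'E'
from h import *
print(manip.sense()['q'].round(1))
im,d,P=stones()
cv2.imwrite('pics/t5.png',im[140:340,120:460,::-1].repeat(2,0).repeat(2,1))
m=(abs(P[...,0]-.508)<.25)&(abs(P[...,1]-.212)<.2)
z=P[...,2][m]; print(np.histogram(z,bins=np.arange(0,.3,.01)))
E
```

```text
time_s: 14.1
position: [0.4964, 0.3691, 0.4184]
tcp_rot: [-180.0, 0.2, 4.1]
wrist_force: [-0.4, 0.3, -0.1]
width: 0.6
[ -59.1   28.4   41.8   58.7  -18.8   99.  -109.8]
stone [312, 195, 29, 17, 298] [607.7 -73.6] [28.7 75.2] 13.2 0.0262
stone [398, 203, 37, 20, 472] [ 580.3 -317.4] [36.6 95.5] 13.1 0.0264
(array([6267, 2495, 3131,  235,  294, 1692,  228,  111,   98,  116,  135,
        171,  144,  112,  103,  106,  118,  130,  123,  140,  152,  392,
        166,  157,  293,  687,    0,    0,    0]), array([0.  , 0.01, 0.02, 0.03, 0.04, 0.05, 0.06, 0.07, 0.08, 0.09, 0.1 ,
       0.11, 0.12, 0.13, 0.14, 0.15, 0.16, 0.17, 0.18, 0.19, 0.2 , 0.21,
       0.22, 0.23, 0.24, 0.25, 0.26, 0.27, 0.28, 0.29]))
```

View pics/t5.png

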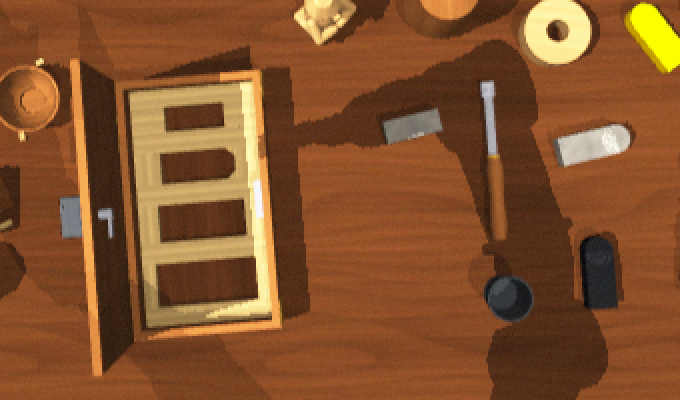

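The top view shows the pockets clearly: small at crop (194,117), slip at (197,165). The stones haven't moved. I'll take a closer wrist view of the pockets.

```bash
python3 -c "
from h import *
go(.59,.18,.28,94.2)"
```

```text
row [0.1067, 0.2624, 0.1831] [-0.0016, 0.002, -0.9996] dist 0.253
```

```bash
python3 -m jog '[0.05,0.13,0.02,0,0,-0.119,-0.2,0.1067,0.2624,0.05,0,0,-0.238,-0.2,0.1067,0.2624,0.183,0,0,-0.357,-0.2,0.1067,0.2624,0.183,0,0,-0.476,-0.2,0.1067,0.2624,0.183,0,0,-0.595,-0.2,0.1067,0.2624,0.183,0,0,-0.714,-0.2,0.1067,0.2624,0.183,0,0,-0.833,-0.2,0.1067,0.2624,0.183,0,0,-0.95,-0.2,0.1067,0.2624,0.183,0,0,-1,-0.2,0.1067,0.2624,0.183,0,0,-1,-0.2,0.1067,0.2624,0.183,0,0,-1,-0.2]'
python3 - <<'E'
from h import *
s=manip.sense(); print(s['q'].round(1))
im,d=manip.get_image('wrist'); cv2.imwrite('pics/w6.png',im[:,:,::-1]); np.savez('w6.npz',im=im,d=d,p=s['position'],r=s['tcp_rot'])
v,u=np.mgrid[0:420,0:560]; P=pts('wrist',d,u.ravel(),v.ravel()).reshape(420,560,3)
z=P[...,2]; print(np.histogram(z[(z>0)&(z<.07)],bins=np.arange(0,.07,.004)))
zz=np.clip(z/.07*255,0,255).astype(np.uint8); cv2.imwrite('pics/w6z.png',zz)
# pockets: floor .010 vs deck .022
ox=np.array([.5095,.2142]); c,sn=np.cos(np.radians(4.15)),np.sin(np.radians(4.15))
cx=(P[...,0]-ox[0])*c+(P[...,1]-ox[1])*sn; cy=-(P[...,0]-ox[0])*sn+(P[...,1]-ox[1])*c
m=(abs(cx)<.155)&(abs(cy)<.082)&(z<.0165)&(d>0)
n,l,st,ce=cv2.connectedComponentsWithStats(cv2.morphologyEx(m.astype(np.uint8),cv2.MORPH_OPEN,np.ones((3,3))))
for i in range(1,n):
    if st[i,4]>300:
        q=l==i; print(st[i],np.round([np.percentile(cx[q],[1,99])*1e3,np.percentile(cy[q],[1,99])*1e3],1),np.median(z[q]).round(4))
E
```

```text
time_s: 15.52
position: [0.5903, 0.1812, 0.279]
tcp_rot: [-179.7, 0.0, 94.2]
wrist_force: [-0.2, -0.2, -0.3]
width: 0.599
[-30.9  26.4  19.5  78.3  -8.8  77.1  -7. ]
(array([79435,  5636, 10562,  2461,   741, 18041,  4533,  1250,   959,
         987,  1056,  1073,  1215,  1319,  7343,  1595,   609]), array([0.   , 0.004, 0.008, 0.012, 0.016, 0.02 , 0.024, 0.028, 0.032,
       0.036, 0.04 , 0.044, 0.048, 0.052, 0.056, 0.06 , 0.064, 0.068]))
[ 115   90   52  104 4307] [[-133.6  -80.1]
 [ -67.    65.8]] 0.0112
[ 183   98   41   89 3259] [[-47.5   0.1]
 [-58.1  57.1]] 0.0112
[ 244  105   32   77 2327] [[ 30.7  71.5]
 [-49.8  48.6]] 0.0111
[ 297  113   27   62 1562] [[101.6 134.7]
 [-40.3  38.8]] 0.0111
```

View pics/w6.png

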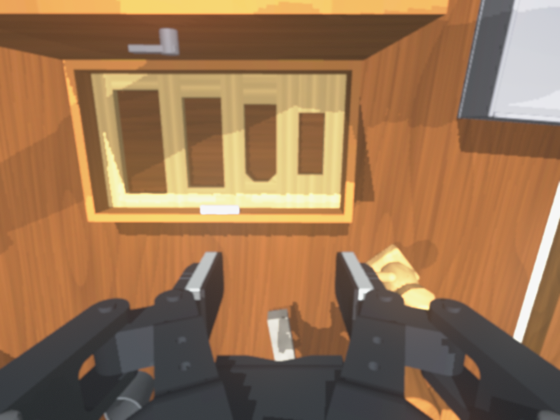

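The wrist view shows the pockets at pixels slip (260,140), cut corners down (-y), and small (310,143). Measured sizes match, giving centres of slip (0.5607, 0.2173) and small (0.6272, 0.2221). Next I'll hover over the slip.

```bash
python3 -c "
from h import *
go(.58,-.317,.17,103.1)"
```

```text
row [-0.6613, -0.062, 0.1458] [-0.0028, -0.0002, -0.0986] dist 0.51
```

```bash
python3 -m jog '[-0.15,-0.01,0,0,0,-0.02,-0.2,-0.661,-0.062,0.05,-0.003,0,-0.0986,-0.2,-0.661,-0.062,0.146,-0.003,0,-0.0986,-0.2,-0.661,-0.062,0.146,-0.003,0,-0.0986,-0.2,-0.661,-0.062,0.146,-0.003,0,-0.0986,-0.2,-0.661,-0.062,0.146,-0.003,0,-0.0986,-0.2,-0.661,-0.062,0.146,-0.003,0,-0.0986,-0.2,-0.661,-0.062,0.146,-0.003,0,-0.0986,-0.2,-0.661,-0.062,0.146,-0.003,0,-0.0986,-0.2,-0.661,-0.062,0.146,-0.003,0,-0.0986,-0.2,-0.661,-0.062,0.146,-0.003,0,-0.0986,-0.2,-0.661,-0.062,0.146,-0.003,0,-0.0986,-0.2,-0.661,-0.062,0.146,-0.003,0,-0.0986,-0.2]'
cat >> h.py <<'E'
def wstone(name=None):
    s=manip.sense(); im,d=manip.get_image('wrist')
    if name: cv2.imwrite(name,im[:,:,::-1])
    v,u=np.mgrid[0:420,0:560]; P=pts('wrist',d,u.ravel(),v.ravel()).reshape(420,560,3); z=P[...,2]
    m=((z>.021)&(z<.034)&(d>0)&(np.ptp(im.astype(int),axis=2)<45)).astype(np.uint8); m[240:]=0
    n,l,st,_=cv2.connectedComponentsWithStats(m)
    for i in range(1,n):
        if st[i,4]>300: print('wstone',st[i].tolist(),*[np.round(x,1) for x in cv2.minAreaRect((P[l==i][:,:2]*1000).astype(np.float32))],np.median(P[l==i][:,2]).round(4))
    return im,P
E
python3 - <<'E'
from h import *
wstone('pics/w7.png'); print(manip.sense()['q'].round(1))
go(.58,-.317,.0,103.1)
E
```

```text
time_s: 17.2
position: [0.5811, -0.3158, 0.1704]
tcp_rot: [179.9, -0.1, 103.3]
wrist_force: [0.2, 0.3, -0.3]
width: 0.599
wstone [58, 127, 102, 53, 3819] [ 410.5 -320.1] [96.2 38.4] 2.9 0.0279
wstone [262, 143, 39, 95, 3366] [ 583.  -317.4] [37.1 95.6] 12.5 0.0278
[ 15.5  34.2  19.6  82.1 -12.1  65.8  50.1]
row [-0.0011, -0.0019, 0.2271] [0.0011, -0.0006, 0.0015] dist 0.17
```

```bash
python3 -m jog '[-0.0027,0.002,0.06,0,0,0.005,-0.2,-0.0027,0.002,0.13,0,0,0.005,-0.2,-0.0027,0.002,0.19,0,0,0.005,-0.2,-0.0027,0.002,0.235,0,0,0.005,-0.2,-0.0027,0.002,0.255,0,0,0.005,-0.2,-0.0027,0.002,0.266,0,0,0.005,-0.2,-0.0027,0.002,0.266,0,0,0.005,-0.2,-0.0027,0.002,0.266,0,0,0.005,-0.2]'
python3 - <<'E'
from h import *
im,d=manip.get_image('wrist'); cv2.imwrite('pics/w8.png',im[150:,:,::-1])
for u in (225,335):
  for r in range(225,330,8): print(u,r,pts('wrist',d,np.arange(u-12,u+13,6),np.full(5,r))[:,2].round(3))
E
```

```text
time_s: 18.25
position: [0.5834, -0.3189, -0.0282]
tcp_rot: [179.8, 0.0, 102.7]
wrist_force: [-0.2, -1.0, -1.0]
width: 0.602
225 225 [ 0.001  0.001 -0.     0.     0.029]
225 233 [0.    0.001 0.002 0.    0.028]
225 241 [0.001 0.    0.002 0.    0.027]
225 249 [0.    0.001 0.002 0.001 0.028]
225 257 [0.026 0.022 0.001 0.001 0.028]
225 265 [0.033 0.022 0.001 0.001 0.028]
225 273 [0.036 0.024 0.    0.001 0.028]
225 281 [ 0.036  0.025  0.001 -0.001  0.026]
225 289 [ 0.038  0.026  0.    -0.     0.027]
225 297 [0.039 0.027 0.001 0.001 0.027]
225 305 [0.039 0.027 0.002 0.    0.03 ]
225 313 [ 0.039  0.001  0.001 -0.     0.028]
225 321 [0.041 0.    0.001 0.    0.027]
225 329 [ 0.     0.    -0.     0.001  0.028]
335 225 [ 0.028 -0.001  0.     0.001  0.001]
335 233 [ 0.028  0.     0.     0.001 -0.   ]
335 241 [ 0.027  0.    -0.     0.     0.001]
335 249 [0.027 0.    0.001 0.001 0.001]
335 257 [0.027 0.001 0.001 0.025 0.026]
335 265 [0.028 0.001 0.016 0.029 0.032]
335 273 [0.028 0.001 0.017 0.03  0.04 ]
335 281 [0.028 0.    0.018 0.03  0.042]
335 289 [ 0.027 -0.     0.018  0.031  0.043]
335 297 [0.028 0.001 0.02  0.033 0.043]
335 305 [0.027 0.001 0.002 0.033 0.045]
335 313 [0.027 0.001 0.001 0.034 0.044]
335 321 [0.001 0.001 0.001 0.001 0.046]
335 329 [0.    0.    0.001 0.001 0.047]
```

View pics/w8.png

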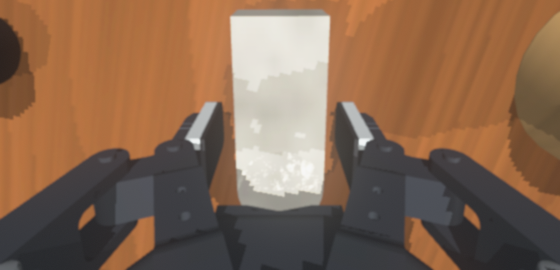

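The pads straddle the slip, with their tips around z≈0.016. Closing and lifting.

```bash
python3 -m jog '[0,0,0,0,0,0,1,0,0,0,0,0,0,1,0,0,0,0,0,0,1,0,0,0,0,0,0,1,0,0,-0.05,0,0,0,1,0,0,-0.12,0,0,0,1,0,0,-0.2,0,0,0,1,0,0,-0.26,0,0,0,1,0,0,-0.26,0,0,0,1,0,0,-0.26,0,0,0,1]' 80
python3 - <<'E'
from h import *
wstone(); 
go(.5607,.2173,.17,94.15)
E
```

```text
time_s: 19.55
position: [0.5819, -0.318, 0.1646]
tcp_rot: [180.0, -0.1, 102.7]
wrist_force: [-0.2, 0.5, -3.1]
width: 0.423
wstone [493, 1, 46, 67, 575] [ 749.1 -140.5] [16.3 68.1] 49.5 0.0293
wstone [54, 127, 103, 53, 3946] [ 410.  -319.6] [96.3 38.3] 3.1 0.0274
row [0.7021, 0.1299, -0.0062] [-0.0007, -0.0019, 0.0952] dist 0.536
```

Held (36 mm). Carrying it to above the slip pocket.

```bash
python3 -m jog '[0.04,0.01,-0.006,0,0,0.005,1,0.1,0.02,-0.006,0,0,0.01,1,0.17,0.03,-0.006,0,0,0.02,1,0.24,0.04,-0.006,0,0,0.03,1,0.31,0.055,-0.006,0,0,0.04,1,0.38,0.07,-0.006,0,0,0.05,1,0.45,0.08,-0.006,0,0,0.06,1,0.52,0.095,-0.006,0,0,0.07,1,0.59,0.11,-0.006,0,0,0.08,1,0.65,0.12,-0.006,0,0,0.095,1,0.68,0.126,-0.006,0,0,0.095,1,0.7,0.13,-0.006,0,0,0.095,1,0.7,0.13,-0.006,0,0,0.095,1,0.7,0.13,-0.006,0,0,0.095,1]'
python3 - <<'E'
from h import *
s=manip.sense(); im,d=manip.get_image('wrist'); cv2.imwrite('pics/w9.png',im[:,:,::-1])
v,u=np.mgrid[0:420,0:560]; P=pts('wrist',d,u.ravel(),v.ravel()).reshape(420,560,3)
Rt=R.from_euler('xyz',s['tcp_rot'],degrees=True)
T=Rt.inv().apply((P.reshape(-1,3)-s['position'])).reshape(P.shape)
m=(abs(T[...,1])<.03)&(T[...,2]<-.04)&(T[...,2]>-.075)&(T[...,0]>.012)&(d>0)
print(m.sum(),'x',np.percentile(T[m][:,0],[2,50,98]).round(4),'y',np.percentile(T[m][:,1],[1,50,99]).round(4),'z',np.percentile(T[m][:,2],[5,50,95]).round(4))
go(.5607,.2158,.17,94.15); print(s['q'].round(1))
E
```

```text
time_s: 21.35
position: [0.5624, 0.2127, 0.1705]
tcp_rot: [179.9, 0.0, 94.0]
wrist_force: [0.2, -1.2, -2.5]
width: 0.422
12466 x [0.0132 0.0397 0.0931] y [-0.0278 -0.0002  0.0278] z [-0.0706 -0.0561 -0.047 ]
row [0.0043, -0.0021, 0.0009] [0.0007, -0.0001, -0.0017] dist 0.004
[-36.3  29.   21.2  92.  -11.5  61.2  -7.9]
```

View pics/w9.png

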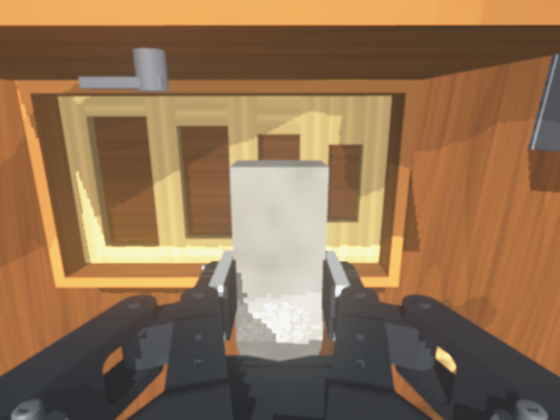

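The slip is held straight, round end down in the view (-y), with its centre about 2 mm ahead of the TCP. Lowering to just inside the pocket mouth.

```bash
python3 -m jog '[0.0036,-0.0023,0,0,0,-0.002,1,0.0036,-0.0023,0.05,0,0,-0.002,1,0.0036,-0.0023,0.11,0,0,-0.002,1,0.0036,-0.0023,0.16,0,0,-0.002,1,0.0036,-0.0023,0.2,0,0,-0.002,1,0.0036,-0.0023,0.22,0,0,-0.002,1,0.0036,-0.0023,0.228,0,0,-0.002,1,0.0036,-0.0023,0.234,0,0,-0.002,1,0.0036,-0.0023,0.238,0,0,-0.002,1,0.0036,-0.0023,0.238,0,0,-0.002,1]'
python3 -c "
from h import *
s=manip.sense();print(s['moment'])"
```

```text
time_s: 22.65
position: [0.5605, 0.2179, -0.0075]
tcp_rot: [179.9, -0.1, 94.3]
wrist_force: [-0.3, -0.6, -2.7]
width: 0.421
[-0.02966322  0.00144568  0.00462561]
```

```bash
python3 -m jog '[-0.0032,0.0003,0,0,0,0,1,-0.0032,0.0003,0,0,0,0,1,-0.0032,0.0003,0,0,0,0,1]'
python3 -c "
from h import *
for i in range(3):
  s=manip.sense();print(s['position'],s['wrist_force'],s['qvel'].round(1)); manip.get_image('wrist')"
```

```text
time_s: 23.02
position: [0.5608, 0.2153, -0.0078]
tcp_rot: [179.9, -0.1, 94.3]
wrist_force: [0.1, -0.3, -2.8]
width: 0.421
[ 0.56082055  0.21534468 -0.00779386] [ 0.08077483 -0.28721786 -2.83638002] [-0.1  0.1 -0.1  0.  -0.  -0.1 -0. ]
[ 0.56076192  0.21538444 -0.0078342 ] [ 0.49953692 -0.18168657 -2.22918729] [ 0.   0.1 -0.  -0.  -0.  -0.   0. ]
[ 0.56072686  0.21544436 -0.00789068] [ 0.95732527  0.23182344 -1.75336219] [ 0.1  0.   0.  -0.  -0.1  0.  -0.1]
```

Position is now steady at (0.5608, 0.2154). Lowering in small steps.

```bash
python3 -m jog '[0,0,0.003,0,0,0,1,0,0,0.006,0,0,0,1,0,0,0.008,0,0,0,1,0,0,0.008,0,0,0,1]'
```

```text
time_s: 23.68
position: [0.5606, 0.2154, -0.0142]
tcp_rot: [180.0, -0.1, 94.3]
wrist_force: [-0.9, -0.3, -2.5]
width: 0.423
```

It's in the pocket with no contact force. Down 2 mm more, release, retreat and look.

```bash
python3 -m jog '[0,0,0.003,0,0,0,1,0,0,0.003,0,0,0,0.05,0,0,0.003,0,0,0,-0.05,0,0,0.003,0,0,0,-0.05,0,0,-0.02,0,0,0,-0.05,0,0,-0.08,0,0,0,-0.05,0,0,-0.16,0,0,0,-0.05,0,0,-0.24,0,0,0,-0.05,0,0,-0.24,0,0,0,-0.05,0,0,-0.24,0,0,0,-0.05]'
python3 - <<'E'
from h import *
s=manip.sense(); im,d=manip.get_image('wrist'); cv2.imwrite('pics/w10.png',im[:,:,::-1])
v,u=np.mgrid[0:420,0:560]; P=pts('wrist',d,u.ravel(),v.ravel()).reshape(420,560,3); z=P[...,2]
m=((z>.03)&(z<.05)&(d>0)&(np.ptp(im.astype(int),axis=2)<45)&(abs(P[...,0]-.56)<.04)&(abs(P[...,1]-.217)<.06)).astype(np.uint8)
n,l,st,_=cv2.connectedComponentsWithStats(m)
for i in range(1,n):
    if st[i,4]>300: q=P[l==i]; print(st[i],cv2.minAreaRect((q[:,:2]*1000).astype(np.float32)),np.median(q[:,2]),np.linalg.lstsq(np.c_[q[:,:2]-q[:,:2].mean(0),np.ones(len(q))],q[:,2],rcond=None)[0])
m=(z>.018)&(z<.026)&(d>0)&(abs(P[...,0]-.55)<.15)&(abs(P[...,1]-.217)<.07);print('deck',np.median(z[m]))
E
```

```text
time_s: 24.92
position: [0.5603, 0.2152, 0.1667]
tcp_rot: [179.9, -0.1, 94.3]
wrist_force: [0.6, -0.2, -0.3]
width: 0.53
[ 259  141   40   97 3587] ((559.3822631835938, 217.51101684570312), (36.993507385253906, 94.0232925415039), 4.620574474334717) 0.036790033584505166 [-0.0039618  -0.00019904  0.0367815 ]
deck 0.021820939375928633
```

View pics/w10.png

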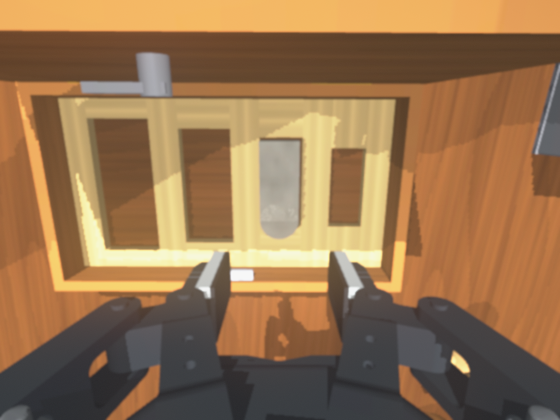

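The slip sits home: its top is 15 mm above the deck, level, centred at pixel (280,187). Now the small stone.

```bash
python3 - <<'E'
from h import *
stones()
s=manip.sense(); im,d=manip.get_image('wrist'); v,u=np.mgrid[0:420,0:560]; P=pts('wrist',d,u.ravel(),v.ravel()).reshape(420,560,3); z=P[...,2]
m=((z<.0165)&(d>0)&(abs(P[...,0]-.627)<.03)&(abs(P[...,1]-.222)<.05)).astype(np.uint8)
q=P[cv2.morphologyEx(m,cv2.MORPH_OPEN,np.ones((3,3)))>0]; print('pocket small',cv2.minAreaRect((q[:,:2]*1000).astype(np.float32)))
go(.609,-.0735,.165,103.1)
E
```

```text
stone [312, 195, 29, 17, 300] [607.6 -73. ] [28.7 76.2] 13.3 0.0259
pocket small ((628.2451171875, 221.60159301757812), (32.63698196411133, 79.8309097290039), 4.216808319091797)
row [-0.3885, 0.0366, -0.0004] [-0.0009, -0.0003, -0.0973] dist 0.293
```

```bash
python3 -m jog '[-0.08,0.008,0,0,0,-0.02,-0.05,-0.16,0.016,0,0,0,-0.04,-0.05,-0.24,0.024,0,0,0,-0.06,-0.05,-0.32,0.03,0,0,0,-0.08,-0.05,-0.36,0.0366,0,0,0,-0.0973,-0.05,-0.3885,0.0366,0,0,0,-0.0973,-0.05,-0.3885,0.0366,0,0,0,-0.0973,-0.05,-0.3885,0.0366,0,0,0,-0.0973,-0.05,-0.3885,0.0366,0,0,0,-0.0973,-0.05]'
python3 - <<'E'
from h import *
wstone(); s=manip.sense(); print(s['position'],s['q'].round(1))
go(.610,-.0735,-.028,103.1)
E
```

```text
time_s: 26.2
position: [0.61, -0.0711, 0.1656]
tcp_rot: [179.9, -0.1, 103.2]
wrist_force: [0.7, 0.6, -0.7]
width: 0.528
wstone [264, 154, 31, 76, 2270] [610.5 -72.6] [29.7 76. ] 12.9 0.0279
[ 0.61001592 -0.07146222  0.16571037] [ -7.5  30.2  19.5  90.3 -11.2  61.4  28.2]
row [-0.0031, -0.001, 0.2583] [0.0008, -0.001, 0.0014] dist 0.194
```

```bash
python3 -m jog '[-0.0018,0,0.06,0,0,0,-0.05,-0.0018,0,0.13,0,0,0,-0.05,-0.0018,0,0.19,0,0,0,-0.05,-0.0018,0,0.23,0,0,0,-0.05,-0.0018,0,0.25,0,0,0,-0.05,-0.0018,0,0.257,0,0,0,-0.05,-0.0018,0,0.257,0,0,0,-0.05,-0.0018,0,0.257,0,0,0,-0.05,-0.0018,0,0.257,0,0,0,1,-0.0018,0,0.257,0,0,0,1,-0.0018,0,0.257,0,0,0,1,-0.0018,0,0.257,0,0,0,1]' 80
python3 -c "
from h import *
s=manip.sense();print(s['position'])"
```

```text
time_s: 27.75
position: [0.6112, -0.0745, -0.0256]
tcp_rot: [179.8, -0.0, 103.1]
wrist_force: [-1.3, 1.0, 6.4]
width: 0.327
[ 0.61123337 -0.07451479 -0.02563399]
```

```bash
python3 -m jog '[0,0,-0.05,0,0,0,1,0,0,-0.12,0,0,0,1,0,0,-0.2,0,0,0,1,0,0,-0.25,0,0,0,1,0,0,-0.26,0,0,0,1,0,0,-0.26,0,0,0,1]'
python3 -c "
from h import *
go(.6274,.22,.165,94.2)"
```

```text
time_s: 28.5
position: [0.6099, -0.0744, 0.1676]
tcp_rot: [179.9, -0.1, 103.1]
wrist_force: [-0.2, 2.2, -2.5]
width: 0.332
row [0.377, 0.1117, 0.0041] [0.0005, -0.0009, 0.0989] dist 0.295
```

```bash
python3 -m jog '[0.04,0.01,0.004,0,0,0.01,1,0.1,0.03,0.004,0,0,0.02,1,0.17,0.05,0.004,0,0,0.04,1,0.24,0.07,0.004,0,0,0.06,1,0.31,0.09,0.004,0,0,0.08,1,0.36,0.11,0.004,0,0,0.0989,1,0.377,0.1117,0.004,0,0,0.0989,1,0.377,0.1117,0.004,0,0,0.0989,1,0.377,0.1117,0.004,0,0,0.0989,1,0.377,0.1117,0.004,0,0,0.0989,1]'
python3 - <<'E'
from h import *
s=manip.sense(); print(s['position'],s['q'].round(1)); im,d=manip.get_image('wrist'); cv2.imwrite('pics/w11.png',im[:,:,::-1])
# far end of held stone along tool x, rows at columns near centre
p=manip.camera_params('wrist'); H=p['hand_eye']; v,u=np.mgrid[0:420,0:560]
T=np.stack([(u-p['cx'])/p['fx']*d,-(v-p['cy'])/p['fy']*d,-d],-1)@H[:3,:3].T+H[:3,3]
m=(T[...,2]>-.065)&(T[...,2]<-.04)&(np.ptp(im.astype(int),axis=2)<45)&(abs(T[...,1])<.018)&(v<290)
print(T[m][:,0].max(),np.median(T[m],0)); go(.6274,.22,.165,94.2)
for x in (.04,.035,.03):
  k=m&(abs(T[...,0]-x)<.003)
  print(x,T[k][:,1].min(),T[k][:,1].max())
E
```

```text
time_s: 29.75
position: [0.6281, 0.2176, 0.1655]
tcp_rot: [179.9, -0.0, 94.0]
wrist_force: [-0.6, 0.3, -1.6]
width: 0.326
[0.62807435 0.21763481 0.16546939] [-33.2  34.9  21.5  82.  -13.4  65.6  -5.6]
0.040939779084270295 [ 1.98469379e-02  6.49610159e-05 -5.33593026e-02]
row [0.0027, -0.0007, 0.0007] [0.0007, -0.0005, -0.0015] dist 0.002
0.04 -0.01481163015573827 0.014878385592803984
0.035 -0.014887756870111924 0.014747432408464227
0.03 -0.015011303459222193 0.014798178761710624
```

View pics/w11.png

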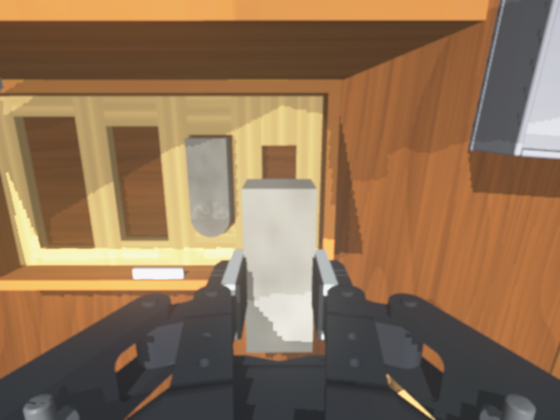

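Held straight, with its centre 2.7 mm ahead of the TCP. Lowering to just above the deck to check alignment.

```bash
python3 -m jog '[0.0022,-0.0007,0.05,0,0,0,1,0.0022,-0.0007,0.11,0,0,0,1,0.0022,-0.0007,0.16,0,0,0,1,0.0022,-0.0007,0.2,0,0,0,1,0.0022,-0.0007,0.215,0,0,0,1,0.0022,-0.0007,0.219,0,0,0,1,0.0022,-0.0007,0.219,0,0,0,1,0.0022,-0.0007,0.219,0,0,0,1]'
python3 -c "
from h import *
go(.6275,.2192,-.004,94.2)"
```

```text
time_s: 30.8
position: [0.6282, 0.2217, 0.0025]
tcp_rot: [179.8, -0.1, 94.2]
wrist_force: [-1.0, 1.7, -1.9]
width: 0.331
row [-0.0033, -0.0012, 0.0086] [0.002, -0.0011, -0.0001] dist 0.007
```

```bash
python3 -m jog '[-0.0033,-0.0009,0,0.002,0,0,1,-0.0033,-0.0009,0,0.002,0,0,1,-0.0033,-0.0009,0.004,0.002,0,0,1,-0.0033,-0.0009,0.009,0.002,0,0,1,-0.0033,-0.0009,0.012,0.002,0,0,1,-0.0033,-0.0009,0.012,0.002,0,0,1]'
```

```text
time_s: 31.55
position: [0.6266, 0.219, -0.0083]
tcp_rot: [-179.8, -0.1, 94.2]
wrist_force: [-0.6, 0.9, -1.7]
width: 0.323
```

No contact force and below deck level. Lower 3 mm more, release narrowly, retreat and look.

```bash
python3 -m jog '[0,0.0005,0.002,0,0,0,1,0,0.0005,0.004,0,0,0,1,0,0.0005,0.004,0,0,0,0.2,0,0.0005,0.004,0,0,0,0.12,0,0.0005,0.004,0,0,0,0.12,0,0,-0.02,0,0,0,0.12,0,0,-0.08,0,0,0,0.12,0,0,-0.16,0,0,0,0.12,0,0,-0.24,0,0,0,0.12,0,0,-0.28,0,0,0,0.12,0,0,-0.28,0,0,0,0.12]'
cat >> h.py <<'E'
def homed():
    im,d=manip.get_image('wrist'); v,u=np.mgrid[0:420,0:560]; P=pts('wrist',d,u.ravel(),v.ravel()).reshape(420,560,3); z=P[...,2]
    m=((z>.03)&(z<.055)&(d>0)&(np.ptp(im.astype(int),axis=2)<45)&(abs(P[...,0]-.59)<.08)&(abs(P[...,1]-.219)<.065)).astype(np.uint8)
    n,l,st,_=cv2.connectedComponentsWithStats(m)
    for i in range(1,n):
        if st[i,4]>300: q=P[l==i]; print(st[i].tolist(),*[np.round(x,1) for x in cv2.minAreaRect((q[:,:2]*1000).astype(np.float32))],np.median(q[:,2]).round(4),np.linalg.lstsq(np.c_[q[:,:2]-q[:,:2].mean(0),np.ones(len(q))],q[:,2],rcond=None)[0].round(3))
    return im
E
python3 - <<'E'
from h import *
im=homed(); cv2.imwrite('pics/w12.png',im[:,:,::-1]); stones()
c='scene'
print(manip.sense()['q'].round(1))
E
```

```text
time_s: 32.92
position: [0.6289, 0.2189, 0.2068]
tcp_rot: [179.7, -0.2, 94.2]
wrist_force: [-0.6, -0.3, -0.5]
width: 0.442
[194, 138, 40, 87, 2931] [558.5 217.2] [37.2 94.4] 4.6 0.0357 [-0.013 -0.001  0.036]
[263, 148, 28, 69, 1836] [624.8 221.7] [28.7 74.7] 3.6 0.0354 [0.003 0.    0.035]
[-33.4  33.5  22.   78.6 -12.8  70.4  -6.2]
```

View pics/w12.png

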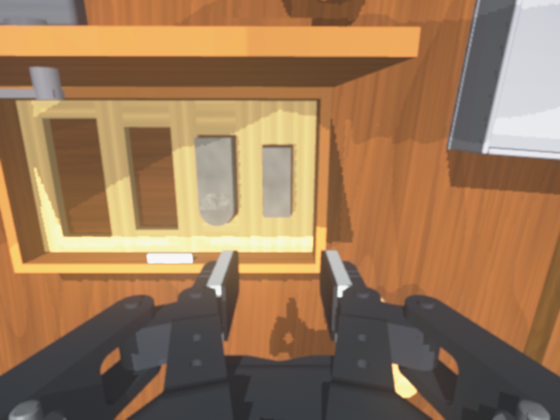

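Both stones sit home: tops about 15 mm above the deck, level, at pixels (215,180) and (277,180). Next I'll check the lid's angle and plan the shut.

```bash
python3 - <<'E'
from h import *
im,d=manip.get_image('scene'); v,u=np.mgrid[0:420,0:560]; P=pts('scene',d,u.ravel(),v.ravel())
c,s=np.cos(np.radians(4.15)),np.sin(np.radians(4.15)); q=P-np.array([.5038,.3086,.058])
cx=q[:,0]*c+q[:,1]*s; cy=-q[:,0]*s+q[:,1]*c; z=q[:,2]
for lo,hi in((.02,.05),(.08,.11),(.17,.19)):
    m=(abs(cx)<.16)&(abs(cx)>.03)&(abs(cy)<.06)&(z>lo)&(z<hi); print(m.sum(),np.median(cy[m]),np.percentile(cy[m],[10,90]).round(4))
for x,y in((1,1),):
    h=np.array([.5756,.3138]); p=h+.085*np.array([-s,c]); go(p[0],p[1],.36,94.15)
E
```

```text
75 0.008942634092065308 [0.0073 0.0116]
56 0.005617400069189771 [0.0046 0.0089]
81 0.0017520923965234662 [0.0009 0.0053]
row [0.2449, -0.0592, -0.2107] [-0.0022, -0.0006, 0.0004] dist 0.246
```

Lid measured at 87° (1.52 rad). Going up and over to its back with the fingers shut.

```bash
python3 -m jog '[0,0,-0.08,0,0,0,0.12,0,0,-0.16,0,0,0,0.5,0,0,-0.2107,0,0,0,1,0,0,-0.2107,0,0,0,1,0.08,-0.02,-0.2107,0,0,0,1,0.16,-0.04,-0.2107,0,0,0,1,0.22,-0.0592,-0.2107,0,0,0,1,0.245,-0.0592,-0.2107,0,0,0,1,0.245,-0.0592,-0.2107,0,0,0,1,0.245,-0.0592,-0.2107,0,0,0,1]'
python3 - <<'E'
from h import *
c,s=np.cos(np.radians(4.15)),np.sin(np.radians(4.15)); h=np.array([.5756,.3138])
p=h+.065*np.array([-s,c]); go(p[0],p[1],.193,94.15)
x0,z0=.065,.193; o=[]
for t in range(87,-1,-5):
    t=np.radians(t); print(round(np.degrees(t)),np.round([( -.175*np.cos(t)+.010*np.sin(t)+.011-x0)/.75, (z0-(.058+.175*np.sin(t)+.010*np.cos(t)-.041))/.75],3))
E
```

```text
time_s: 34.33
position: [0.571, 0.3964, 0.3598]
tcp_rot: [-179.9, 0.0, 94.0]
wrist_force: [-0.8, -1.7, -0.0]
width: 0.002
row [-0.0234, -0.0012, 0.2224] [-0.0016, 0.0005, -0.0014] dist 0.168
87 [-0.071  0.001]
82 [-0.091  0.002]
77 [-0.111  0.004]
72 [-0.131  0.009]
67 [-0.151  0.015]
62 [-0.17   0.022]
57 [-0.188  0.032]
52 [-0.205  0.043]
47 [-0.221  0.055]
42 [-0.236  0.069]
37 [-0.25   0.084]
32 [-0.263  0.1  ]
27 [-0.274  0.117]
22 [-0.283  0.135]
17 [-0.291  0.154]
12 [-0.297  0.173]
7 [-0.302  0.193]
2 [-0.305  0.213]
```

```bash
python3 -m jog '[-0.0234,-0.0012,0.06,-0.0016,0,0,1,-0.0234,-0.0012,0.12,-0.0016,0,0,1,-0.0234,-0.0012,0.18,-0.0016,0,0,1,-0.0234,-0.0012,0.2224,-0.0016,0,0,1,-0.0234,-0.0012,0.2224,-0.0016,0,0,1,-0.0234,-0.0012,0.2224,-0.0016,0,0,1]'
python3 - <<'E'
from h import *
s=manip.sense()['position'];q=s[:2]-np.array([.5756,.3138]);a=np.radians(4.15);print('cy',-q[0]*np.sin(a)+q[1]*np.cos(a),'z',s[2])
E
```

```text
time_s: 35.08
position: [0.5713, 0.3803, 0.1955]
tcp_rot: [179.9, -0.1, 94.1]
wrist_force: [1.7, 0.3, 0.4]
width: 0.001
cy 0.06666352328809948 z 0.19548314762700006
```

```bash
python3 -m jog '[-0.04,0,0.003,0,0,0,1,-0.073,0,0.003,0,0,0,1,-0.093,0,0.004,0,0,0,1,-0.113,0,0.006,0,0,0,1,-0.133,0,0.011,0,0,0,1,-0.153,0,0.017,0,0,0,1,-0.172,0,0.024,0,0,0,1,-0.19,0,0.034,0,0,0,1,-0.207,0,0.045,0,0,0,1,-0.223,0,0.057,0,0,0,1,-0.223,0,0.057,0,0,0,1]'
python3 - <<'E'
from h import *
s=manip.sense()['position'];q=s[:2]-np.array([.5756,.3138]);a=np.radians(4.15);print('cy',-q[0]*np.sin(a)+q[1]*np.cos(a),'z',s[2])
im,d=manip.get_image('scene'); cv2.imwrite('pics/s13.png',im[80:300,200:500,::-1].repeat(2,0).repeat(2,1))
E
```

```text
time_s: 36.45
position: [0.5813, 0.2125, 0.1493]
tcp_rot: [-179.9, 0.0, 94.1]
wrist_force: [0.0, 0.2, 0.3]
width: 0.002
cy -0.10149631376830832 z 0.1493246346998467
```

View pics/s13.png

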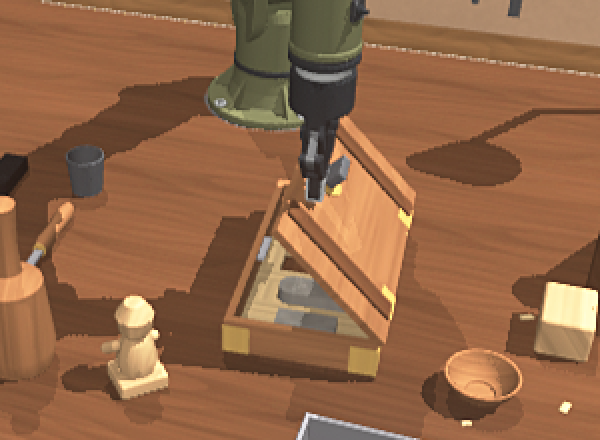

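The push works: the lid is at about 47° and following. Continuing down.

```bash
python3 -m jog '[-0.015,0,0.014,0,0,0,1,-0.029,0,0.029,0,0,0,1,-0.042,0,0.045,0,0,0,1,-0.053,0,0.062,0,0,0,1,-0.062,0,0.08,0,0,0,1,-0.07,0,0.099,0,0,0,1,-0.076,0,0.118,0,0,0,1,-0.081,0,0.138,0,0,0,1,-0.083,0,0.152,0,0,0,1,-0.084,0,0.16,0,0,0,1,-0.084,0,0.163,0,0,0,1,-0.084,0,0.163,0,0,0,1]'
python3 - <<'E'
from h import *
print(manip.sense()['position'])
E
```

```text
time_s: 38.0
position: [0.5869, 0.1518, 0.0288]
tcp_rot: [180.0, -0.1, 94.2]
wrist_force: [-1.0, -1.6, 3.2]
width: 0.001
[0.58686293 0.15176528 0.02884164]
```

```bash
python3 -m jog '[0,0,0.003,0,0,0,1,0,0,0.003,0,0,0,1,0,0,0.005,0,0,0,1,0,0,0.005,0,0,0,1]'
```

```text
time_s: 38.5
position: [0.5871, 0.1518, 0.0286]
tcp_rot: [179.9, -0.2, 94.2]
wrist_force: [-11.6, -2.5, 34.5]
width: 0.003
```

The lid is firmly shut (34 N press at stop). Backing off and regrasping the knob, bar now parallel to the edge.

```bash
python3 -m jog '[0,0,-0.02,0,0,0,1,0,0,-0.1,0,0,0,0.5,0,0,-0.18,0,0,0,0,0,0,-0.18,0,0,0,-0.1]'
python3 - <<'E'
from h import *
s=manip.sense()
im,d=manip.get_image('wrist'); v,u=np.mgrid[0:420,0:560]; P=pts('wrist',d,u.ravel(),v.ravel()); P=P[d.ravel()>0]
L=P[(P[:,2]>.06)&(P[:,2]<.085)&(abs(P[:,0]-.515)<.08)&(P[:,1]>.12)&(P[:,1]<.3)]
print('lid z',np.median(L[:,2]),'slope',np.linalg.lstsq(np.c_[L[:,:2]-L[:,:2].mean(0),np.ones(len(L))],L[:,2],rcond=None)[0].round(4))
Q=P[(P[:,2]>.09)&(P[:,2]<.13)&(abs(P[:,0]-.512)<.06)&(abs(P[:,1]-.158)<.06)]
if len(Q)>20: print(len(Q),Q[:,2].max(),cv2.minAreaRect((Q[:,:2]*1000).astype(np.float32)))
go(.5148,.1571,.13,4.5)
E
```

```text
time_s: 39.0
position: [0.5903, 0.1521, 0.1652]
tcp_rot: [179.4, -0.2, 94.2]
wrist_force: [-0.1, 0.5, -1.2]
width: 0.549
lid z 0.0663628402967545 slope [-0.0053 -0.0039  0.0665]
1133 0.1008135364049629 ((512.743408203125, 157.02569580078125), (45.663639068603516, 14.39146614074707), 5.944174766540527)
row [0.0137, -0.0976, 0.0425] [0.0016, -0.004, 0.9968] dist 0.081
```

```bash
python3 -m jog '[0.003,-0.02,0,0,0,0.11,-0.1,0.006,-0.04,0,0,0,0.22,-0.1,0.01,-0.07,0,0,0,0.33,-0.1,0.0137,-0.0976,0,0,0,0.44,-0.1,0.0137,-0.0976,0,0,0,0.55,-0.1,0.0137,-0.0976,0,0,0,0.66,-0.1,0.0137,-0.0976,0,0,0,0.77,-0.1,0.0137,-0.0976,0.02,0,0,0.88,-0.1,0.0137,-0.0976,0.04,0,0,0.98,-0.1,0.0137,-0.0976,0.0425,0,0,0.98,-0.1,0.0137,-0.0976,0.0425,0,0,0.98,-0.1]'
python3 - <<'E'
from h import *
print(manip.sense()['q'].round(1)); go(.5142,.1571,.042,5.9)
E
```

```text
time_s: 40.42
position: [0.5128, 0.1566, 0.1274]
tcp_rot: [-180.0, 0.0, 6.2]
wrist_force: [-0.2, 0.6, 0.7]
width: 0.544
[-48.9  31.3  46.1 105.2 -27.2  55.1 -74.8]
row [0.002, -0.0005, 0.1138] [-0.0003, 0.0003, 0.0032] dist 0.085
```

```bash
python3 -m jog '[0.002,0,0.05,0,0,0.003,-0.1,0.002,0,0.09,0,0,0.003,-0.1,0.002,0,0.11,0,0,0.003,-0.1,0.002,0,0.1138,0,0,0.003,-0.1,0.002,0,0.1138,0,0,0.003,-0.1,0.002,0,0.1138,0,0,0.003,1,0.002,0,0.1138,0,0,0.003,1,0.002,0,0.1138,0,0,0.003,1,0.002,0,0.1138,0,0,0.003,1]' 60
```

```text
time_s: 41.55
position: [0.515, 0.157, 0.0432]
tcp_rot: [-179.9, -0.1, 5.7]
wrist_force: [-1.4, -0.0, 5.7]
width: 0.145
```

```bash
python3 -m jog '[0,0,0,0,0,-0.1,1,0,0,0,0,0,-0.2,1,0,0,0,0,0,-0.3,1,0,0,0,0,0,-0.4,1,0,0,0,0,0,-0.5,1,0,0,0,0,0,-0.6,1,0,0,0,0,0,-0.7,1,0,0,0,0,0,-0.8,1,0,0,0,0,0,-0.9,1,0,0,0,0,0,-0.98,1,0,0,0,0,0,-0.98,1,0,0,0,0,0,-0.98,1,0,0,0,0,0,-0.98,1]'
python3 -c "
from h import *
s=manip.sense();print(s['moment'],s['q'].round(1))"
```

```text
time_s: 43.18
position: [0.5151, 0.1569, 0.0432]
tcp_rot: [179.9, -0.1, 93.8]
wrist_force: [-1.4, -1.4, 7.1]
width: 0.145
[-0.10231099  0.31305376  0.06929029] [-29.2  31.9  14.7 110.3 -12.3  39.2  -3.3]
```

Turned back. Release, retreat straight up, and check.

```bash
python3 -m jog '[0,0,0,0,0,0,0.4,0,0,0,0,0,0,-0.1,0,0,0,0,0,0,-0.1,0,0,0,0,0,0,-0.1,0,0,-0.03,0,0,0,-0.1,0,0,-0.1,0,0,0,-0.1,0,0,-0.18,0,0,0,-0.1,0,0,-0.26,0,0,0,-0.1,0,0,-0.3,0,0,0,-0.1,0,0,-0.3,0,0,0,-0.1,0,0,-0.3,0,0,0,-0.1]'
python3 - <<'E'
from h import *
s=manip.sense(); im,d=manip.get_image('wrist'); v,u=np.mgrid[0:420,0:560]; P=pts('wrist',d,u.ravel(),v.ravel()); P=P[d.ravel()>0]
L=P[(P[:,2]>.06)&(P[:,2]<.085)&(abs(P[:,0]-.515)<.08)&(P[:,1]>.12)&(P[:,1]<.3)]
print('lid z',np.median(L[:,2]),'slope',np.linalg.lstsq(np.c_[L[:,:2]-L[:,:2].mean(0),np.ones(len(L))],L[:,2],rcond=None)[0].round(4))
Q=P[(P[:,2]>.085)&(P[:,2]<.13)&(abs(P[:,0]-.512)<.06)&(abs(P[:,1]-.158)<.06)]
print(len(Q),Q[:,2].max(),cv2.minAreaRect((Q[:,:2]*1000).astype(np.float32)))
stones(); t,_=manip.get_image('scene'); cv2.imwrite('pics/f14.png',np.hstack([im[:,:400],t[60:340,100:500].repeat(3,0)[::2] if 0 else cv2.resize(t[80:300,120:410],(400,420))])[:,:,::-1])
E
```

```text
time_s: 44.55
position: [0.5139, 0.1565, 0.2665]
tcp_rot: [-179.9, -0.1, 93.9]
wrist_force: [0.2, 0.5, -1.2]
width: 0.553
lid z 0.06853052663505406 slope [-0.0015 -0.003   0.0686]
558 0.10257488560200595 ((514.4353637695312, 156.94871520996094), (13.126493453979492, 46.025211334228516), 3.937269449234009)
```

View pics/f14.png

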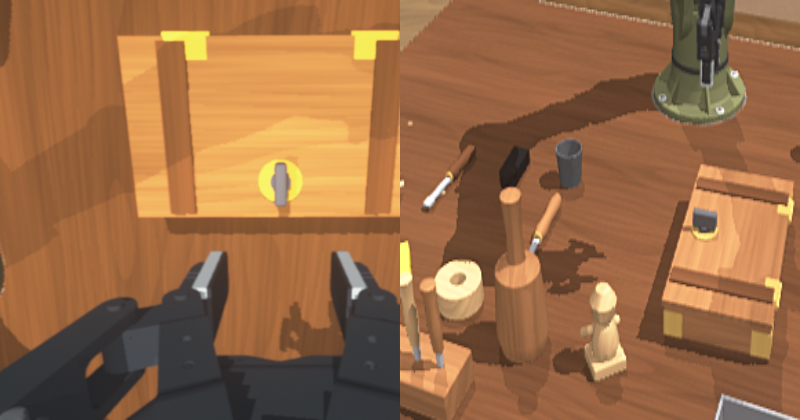

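The lid lies flat, the bar is square to the edge at pixel (280,183) as at the start (3.9° against a case yaw of about 4.2°), no stones are left out, and the other things are in place. Handing in.

```bash
python3 -c "
from station import manip
print(manip.hand_in())"
```

```text
the job is handed in; nothing more can be done
None
```

The two whetstones that were out, the slip and the small one, are in their pockets. The lid is shut, the latch is turned back, and the job is handed in after about 45 s of robot time. No large or medium stone was in view. The bystanders and the black and yellow look-alikes showed no movement in the last picture, though I did not re-measure them.

**What I did:** I turned the latch a quarter turn and swung the lid to about 87° (1.52 rad) by its knob. I then placed each stone, pushed the lid shut from behind and turned the latch back.

**Last checks:**
- **Stones:** with the lid still open, both tops were level and about 15 mm above the deck. They were about 1–3 mm sideways of the pocket centres I had measured, the small one about 2.5 mm, against the 5 mm allowed. The top camera found no grey stone left on the bench.
- **Lid:** flat to about 0.003 rad, and it reached its stop under a 34 N press.
- **Latch:** the bar is within about 0.3° of its starting direction.

**Disagreement:** the closed fingertips are about 41 mm short of the reported tool point. My first grip on the knob closed on nothing, and the wrist and scene depth readings both showed the offset. I allowed for it from then on. Nothing slipped or was knocked aside during the run.

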